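Find the high spot of a bent feed shaft on bench centres

TASK

A jam has bent the scanner's feed shaft, which is set up on the bench centres. Bring the dial gauge down by its lift knob until the plunger stands on the shaft and is pressed in about halfway, then turn the shaft through a full turn with a light fingertip on its pulley, watching the gauge, and leave it with its high spot straight under the plunger, hands off. Do not press hard on the shaft or the bench, never run the plunger to the end of its travel, and leave the other things where they are.

Things in the scene. Friction and masses are not known exactly. Their poses are not given: they have to be found in the camera images.
- bench: grey bench centres, fixed: base plate 155 x 380 x 20 mm, steel bed to z 32, two stocks 40 mm wide, tops at z 104, holding a 12 mm steel shaft along its y on centres 90 mm above the table. Origin: table level under the middle of the line of centres; y along that line, x towards the gauge column, z up. Friction holds the shaft where it is left.
- pulley_top (a point): middle of the top of the belt pulley (40 mm diameter, 20 mm wide, black rubber face, white hub, runs true) near the -y end of the shaft: 110 mm above the table, at bench x 0, y -98. Tyre 25 mm and stock 30 mm off its sides. Rubbing its face towards bench +x or -x rolls the shaft either way without end; it takes about 1 N. The face gives 1 mm under 10 N.
- lift_knob (a point): middle of the top face of the gauge arm's black lift knob, 18 mm diameter, upright; its grip is 24 mm high, then a thin neck of 10 mm down to the arm. The arm slides straight down and up a column (36 mm farther along bench +x, top at z 206) against about 8 N friction and stays where it is left. Dial 47 mm to the bench -x side of it.
- plunger_tip (a point): middle of the flat 10 mm foot of the gauge's sprung plunger, straight above the shaft's axis and pointing down; foot free, it hangs 95 mm below the lift knob's top. The shaft is bent so that under the foot its centre stands 2 mm off the line of centres: while foot and shaft touch, the foot rides between 94 (low spot) and 98 mm (high spot) above the table.
- plunger (a joint): how far the plunger is pressed into the gauge, m: 0 free (as at the start), 0.012 at the end of its travel (avoid); spring 0.7 to 1.8 N. It grows as the gauge comes down on the shaft, and swings by 4 mm, once up and down, in one turn of the shaft; largest at the high spot.
- needle (a joint): black needle on the white 58 mm dial, which faces up and shows the plunger: rad, 0 pointing to bench +x (the lift knob), growing clockwise seen from above, 0.5 rad for each mm pressed; it follows the plunger finely.
- spare_tyre: bystander: black rubber tyre, 30 mm diameter, 22 mm high, standing on the table in front of the bench; origin under its middle
- screwdriver: bystander: black screwdriver lying beside the -y end of the bench; origin under its middle
- jar: bystander: white jar, 48 mm diameter, 55 mm high, beside the +y end of the bench; origin under its middle

How it is judged:
On the way, in this order (a step that is already met when the one before it is completed fails the run):
1. gauge down on the shaft, plunger pressed in about halfway (value of joint plunger between 0.0035 and 0.0085 m), for 0.3 s.
2. shaft turned past its low spot, plunger still on it (value of joint plunger above 0.0005 m and height (world z) of plunger_tip below 0.0944 m), for 0.1 s.
At the end, for the whole second after the job is handed in: plunger pressed on the shaft (over 0.5 mm) and its foot within 0.3 mm of the 98 mm to which the shaft's high spot lifts it (shaft within some 30 degrees of the high spot); nothing held or touched (value of joint plunger above 0.0005 m and height (world z) of plunger_tip above 0.0977 m).
It fails at once if plunger run to the end of its travel (value of joint plunger above 0.0115 m).
It fails at once if shaft or bench pressed harder than 20 N (contact force between any of the fingers, the arm and bench above 20 N).
It fails at once if a bystander moved (distance of any of spare_tyre, screwdriver, jar from where it was at the start of the episode above 0.02 m).
It also fails if it takes over 67 s, if anything falls off the work surface, if the arm or the gripper's body presses on something with over 40 N, if the wrist force passes 120 N, or if a joint passes its speed limit or range.

ROBOT

A 7-joint arm with a two-finger parallel gripper is mounted at the origin on the work surface. World frame = base frame: x ahead of the robot, y to its left, z up, the work surface at z = 0. Lengths are in m, angles in rad, forces in N, time in s.
With the tool pointing down it reaches from about 0.425 to 0.875 m from the base axis. Payload 4.7 kg.
Tool frame: the origin (TCP) lies at the very end of the fingers, on their centre line; the grasp point (between the pads) lies 19 mm behind it; x points along the fingers, y is the direction in which the jaws open and shut, and the axes are right-handed (so a half turn about x gives the same grasp; the last joint's range is limited). The gripper opens to 87 mm and grips with 3 to 60 N. Pads are 19 mm wide; open, the fingers measure 117 mm over their backs; the gripper's body (75 mm by 190 mm) begins 51 mm behind the grasp point.
Start: joints at [1.155, 0.321, -0.07, 1.45, 0.023, 1.371, -0.057], TCP at [0.271, -0.591, 0.223] pointing down, gripper open.
Joint ranges: [-2.86, 2.86], [-0.3, 2.09], [-1.38, 1.24], [0.06, 2.45], [-1.56, 4.7], [0.09, 2.05], [-2.69, 2.69]. Speed limits (rad/s): [2.57, 2.57, 3.14, 3.14, 3.14, 3.14, 3.14].

INTERFACE

Orientations are given as a rotation vector (axis times angle).
In Python, from bench import ctrl gives the robot as it stands.
- The arm moves only by the tool step_arm, never from a script. Its argument "increments" is one flat list of numbers, 6 for each row, row after row: the shift along the tool's x, y, z in cm, then the turn, a rotation vector about the tool's x, y, z in rad. In form: [tx, ty, tz, ax, ay, az, tx, ty, tz, ax, ay, az, ...]. A call has 1 to 12 rows; each row shifts and turns the commanded pose from where the row before left it, along the tool's axes as they then stand; what a row does not reach is not made up. A row lasts 1/8 s, in which the tool goes at most 62.5 mm and 10.7 degrees, less where a joint would pass 70% of its speed; a pose out of reach is approached as far as the arm can. A call with a gripper value outside its range is refused whole. "fingers" is the opening in per cent of the stroke, from 0 (shut) to 100 (fully open), set as the call begins (left out, the last holds). The fingers move at their own pace and stop on an object; "force" is the grip in N (left out, the last holds). Time passes only in rows, so rows that do not move let the fingers close. It gives the time, the measured TCP pose, the force and the opening at its end, in the units of the state.
- ctrl.get_state(): the state, without advancing time (a new reading comes with each control period).
- ctrl.get_image(name): name is "side" or "top" or "wrist"; returns the picture (420x560x3 uint8, red, green, blue); there is no depth.
- ctrl.camera_params(name): a dict with "vertical_fov" (degrees; the focal length in pixels is half the picture's height over the tangent of half this angle, whatever the lens; pixels are square), "cx", "cy" (the principal point, pixels), "R" (3x3) and "t" (3): a world point X has camera coordinates R X + t. Camera axes: x right, y down, z forward; pixel columns grow to the right and rows downward; lengths in m; the calibration is good to about 2 mm. A picture is of the moment at which its call begins: read the wrist's pose just before it. camera_params takes no time and is no camera call; for the wrist camera it gives the pose at the moment of the call.
- ctrl.close_job(): hands the job in, once; it reports no verdict.
Trained networks look in the newest picture that a camera, given by its name, has taken for a name from the list of things; names that differ only in an ending like _2 or _b are one class to them, and where a whole thing is asked for, a point or a joint stands for the part that bears it (a point fixed in the world has none). Each returns a list of dicts, best first, with "score" (0 to 1); they miss things now and then, are a little off and sometimes report something else, mostly with a low value. They report only what shows in the picture. A call takes as long as a camera call.
- ctrl.search_frame(camera, name): "xyz" ([x, y, z] in m, in the coordinates of the camera as it stood for that picture, good to about 4 mm: the middle of the surface that is visible of it).
- ctrl.silhouettes(camera, name): "pixels" (420x560 bool, what is visible of it).
- ctrl.spot_point(camera, name): "xyz" ([x, y, z] in m, in the coordinates of the camera as it stood for that picture, good to about 4 mm: a listed point, or the origin of a listed thing).
The state is a dict: "time": time; "joint_positions": joint angles; "qd": joint speeds; "joint_torque": joint torques, N m; "position": TCP position; "tool_rot": TCP orientation; "ft_force": force on the tool from outside, world axes, zero at the start; "torque": the same for the moment, N m; "grip_width": opening from 0.0 (shut) to 1.0 (fully open).
Only numpy, scipy, OpenCV 4.12 (cv2) and the standard library are available. Lean on these libraries where they do the work, as an engineer would, in place of code of your own. Each camera call takes 0.05 s, during which the arm holds its last target.

## Working session

There is one attempt and no reset: what is moved stays moved. The work goes in short steps, Python scripts to look and compute and a tool call to move; the robot and the scene stay as the last step left them, time stands still between calls to the robot, and variables do not carry over. Pictures are saved under pics/ and viewed, and the job is handed in when it is done.

Besides the shell and the picture viewer there is one more tool, called after "Emit:" as name(argument=value, ...), one argument or row to a line, values as JSON. step_arm: Moves the arm, as the interface text tells. Its arguments: {"type":"object","properties":{"increments":{"type":"array","items":{"type":"number"}},"fingers":{"type":"number"},"force":{"type":"number"}},"required":["increments"]}

```bash
ls; mkdir -p pics
cat > h.py <<'E'
import numpy as np, cv2
from bench import ctrl
from scipy.spatial.transform import Rotation as Rn
def w(cam,p,P=None):
    P=P or ctrl.camera_params(cam); return np.array(P["R"]).T@(np.array(p)-np.array(P["t"]))
def snap(cam,name):
    P=ctrl.camera_params(cam); im=ctrl.get_image(cam); cv2.imwrite("pics/"+name+".png",im[:,:,::-1]); return im,P
def st():
    s=ctrl.get_state(); print("t",round(s["time"],2),"pos",np.round(s["position"],4),"rot",np.round(s["tool_rot"],3),"F",np.round(s["ft_force"],2),"g",round(s["grip_width"],3))
    print(np.round(Rn.from_rotvec(s["tool_rot"]).as_matrix(),3).tolist()); return s
E
python3 - <<'E'
from h import *
st()
for c in ["side","top"]:
    im,P=snap(c,c+"0")
    for n in ["pulley_top","lift_knob","plunger_tip","bench","spare_tyre","screwdriver","jar"]:
        for r in ctrl.spot_point(c,n)[:2]: print(c,n,round(r["score"],2),np.round(w(c,r["xyz"],P),4))
st()
E
```

```text
pics
t 0.0 pos [ 0.2706 -0.5904  0.2215] rot [ 1.984  0.435 -1.985] F [-0.11  0.42  0.61] g 1.0
[[-0.001, 0.417, -0.909], [0.002, -0.909, -0.417], [-1.0, -0.002, 0.0]]
side pulley_top 0.82 [ 0.5205 -0.1793  0.1078]
side lift_knob 0.81 [ 0.5739 -0.0687  0.2086]
side plunger_tip 0.41 [ 0.5184 -0.0707  0.1158]
side bench 0.74 [ 5.231e-01 -7.910e-02  5.000e-04]
side spare_tyre 0.61 [ 4.256e-01  5.440e-02 -4.000e-04]
side screwdriver 0.97 [ 5.281e-01 -3.417e-01  5.000e-04]
side jar 0.69 [ 5.845e-01  1.671e-01 -4.000e-04]
top pulley_top 0.95 [ 0.5168 -0.1757  0.1139]
top lift_knob 0.97 [ 0.5699 -0.071   0.2104]
top plunger_tip 0.49 [ 0.5276 -0.3385 -0.    ]
top bench 0.85 [ 5.253e-01 -7.800e-02 -5.000e-04]
top spare_tyre 0.43 [ 0.4274  0.053  -0.0006]
top screwdriver 0.57 [ 0.5264 -0.3391 -0.001 ]
top jar 0.56 [ 0.5774  0.1665 -0.0034]
t 0.8 pos [ 0.2709 -0.5909  0.2226] rot [ 1.984  0.433 -1.984] F [ 0.16 -0.24  0.12] g 1.006
[[0.0, 0.417, -0.909], [-0.0, -0.909, -0.417], [-1.0, 0.0, 0.0]]
```

View pics/side0.png

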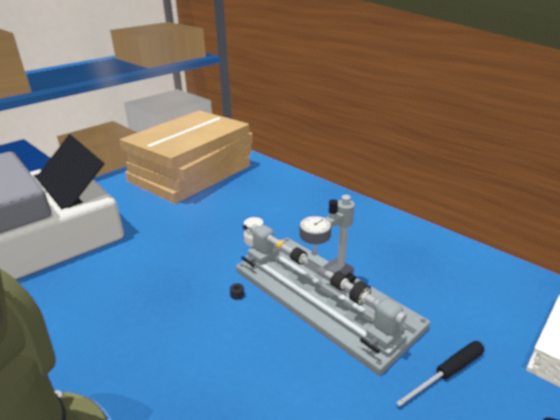

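View pics/top0.png

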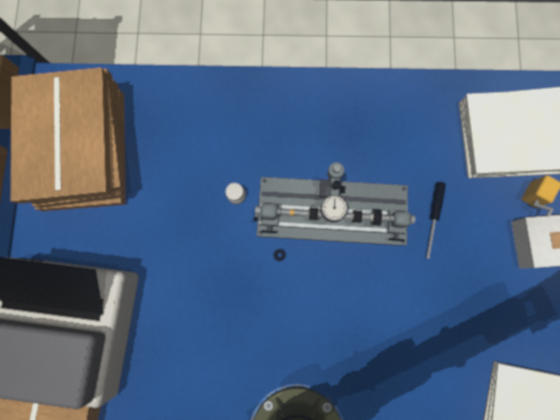

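Top view: bench nearly aligned with the world axes (bench +x is up in the picture). The dial is at about (334,208), the knob at (338,188) and the pulley at about (376,217). I'll get the bench yaw from its mask while moving to an overview pose.

Emit:
step_arm(
  increments=[-2, -3.0, -4.2, 0, 0, 0, -2, -3.0, -4.2, 0, 0, 0, -2, -3.0, -4.2, 0, 0, 0, -1, -3.0, -4.2, 0, 0, 0, -1, -3.0, -4.2, 0, 0, 0, -1, -3.0, -4.2, 0, 0, 0, -1, -3.0, -4.2, 0, 0, 0, 0, -3.0, -4.2, 0, 0, 0, 0, -3.0, -4.2, 0, 0, 0, 0, -3.0, -4.2, 0, 0, 0, 0, -1.6, -2.1, 0, 0, 0, 0, 0, 0, -0.18, 0, 0],
  fingers=0,
  force=20,
)

```text
time: 2.3
position: [0.541, -0.1164, 0.3227]
tool_rot: [1.868, 0.599, -1.866]
ft_force: [-1.6, 0.5, -0.1]
grip_width: 0.008
```

Emit:
step_arm(
  increments=[0, 0, 0, -0.18, 0, 0, 0, 0, 0, -0.18, 0, 0, 0, 0, 0, -0.18, 0, 0, 0, 0, 0, -0.18, 0, 0, 0, 0, 0, -0.18, 0, 0],
)

```text
time: 2.92
position: [0.54, -0.1199, 0.3227]
tool_rot: [1.25, 1.182, -1.25]
ft_force: [-0.2, 0.9, 0.1]
grip_width: 0.003
```

Run:
```python
from h import *
st()
im,P=snap("wrist","w1")
for n in ["pulley_top","lift_knob","plunger_tip","bench"]:
    for r in ctrl.spot_point("wrist",n)[:1]: print(n,round(r["score"],2),np.round(w("wrist",r["xyz"],P),4))
print(P)
```

```text
t 2.92 pos [ 0.54   -0.1199  0.3227] rot [ 1.25   1.182 -1.25 ] F [-0.24  0.9   0.1 ] g 0.003
[[0.0, 0.998, -0.055], [-0.0, -0.055, -0.998], [-1.0, 0.0, 0.0]]
pulley_top 0.83 [ 0.5155 -0.1807  0.1133]
lift_knob 0.65 [ 0.5679 -0.0687  0.2118]
bench 0.22 [ 0.5183 -0.1802  0.1126]
{'vertical_fov': 66.52752065468758, 'cx': 279.87293619746447, 'cy': 214.27086061325485, 'R': array([[ 0.99847275, -0.05523616, -0.0010602 ],
       [-0.05320441, -0.9665609 ,  0.25085716],
       [-0.01488114, -0.25041763, -0.96802353]]), 't': array([-0.54425959, -0.1428351 ,  0.46414631])}
```

View pics/w1.png

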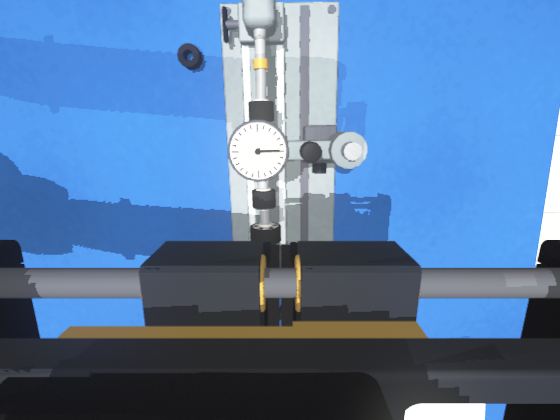

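Wrist picture: dial centre (258,151), needle pointing right (zero), knob (311,151), column (350,150), pulley partly hidden at (265,235). Next I intersect these pixels with the known heights.

```bash
cat >> h.py <<'E'
def ray(P,u,v,z):
    f=210/np.tan(np.radians(P["vertical_fov"]/2)); R=np.array(P["R"]);t=np.array(P["t"])
    c=-R.T@t; d=R.T@np.array([(u-P["cx"])/f,(v-P["cy"])/f,1.]); return c+d*(z-c[2])/d[2]
def proj(P,X):
    f=210/np.tan(np.radians(P["vertical_fov"]/2)); c=np.array(P["R"])@np.array(X)+np.array(P["t"]); return P["cx"]+f*c[0]/c[2],P["cy"]+f*c[1]/c[2]
E
python3 - <<'E'
from h import *
P=ctrl.camera_params("wrist")
print("cam",-P["R"].T@P["t"],"tcp",proj(P,[.54,-.12,.3227]))
for u,v,z in [(311,151,.21),(350,150,.206),(258,151,.19),(261,63,.096),(262,215,.096),(265,237,.104),(261,112,.096)]: print(u,v,np.round(ray(P,u,v,z),4))
im=cv2.imread("pics/w1.png"); cv2.imwrite("pics/w1z.png",cv2.resize(im[80:260,200:400],None,fx=4,fy=3.3,interpolation=cv2.INTER_CUBIC)[:590])
E
```

```text
cam [ 0.54337145 -0.05198118  0.48450417] tcp (np.float64(282.0534493966471), np.float64(260.9685660180332))
311 151 [ 0.5682 -0.0697  0.21  ]
350 150 [ 0.6018 -0.0712  0.206 ]
258 151 [ 0.5222 -0.0679  0.19  ]
261 63 [0.5266 0.0231 0.096 ]
262 215 [ 0.514  -0.1519  0.096 ]
265 237 [ 0.5162 -0.1785  0.104 ]
261 112 [ 0.5225 -0.0289  0.096 ]
```

View pics/w1z.png

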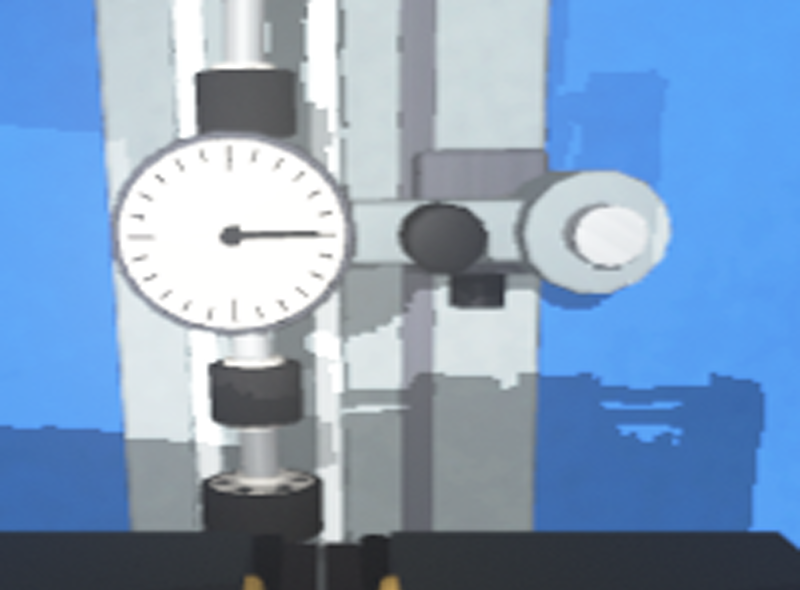

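Emit:
step_arm(
  increments=[2.5, 0.74, -1.7, 0, 0, 0, 2.5, 0.74, -1.7, 0, 0, 0, 2.5, 0.74, -1.7, 0, 0, 0, 2.5, 0, 0, 0, 0, 0, 0, 0, 0, 0, 0, 0],
)

```text
time: 3.8
position: [0.564, -0.0702, 0.2206]
tool_rot: [1.253, 1.182, -1.258]
ft_force: [0.3, 0.3, 0.7]
grip_width: 0.007
```

Run:
```python
from h import *
st()
im,P=snap("wrist","w2")
snap("side","s2")
```

```text
t 3.8 pos [ 0.564  -0.0702  0.2206] rot [ 1.253  1.182 -1.258] F [0.31 0.31 0.69] g 0.007
[[-0.004, 0.998, -0.062], [0.001, -0.062, -0.998], [-1.0, -0.004, -0.0]]
```

View pics/w2.png

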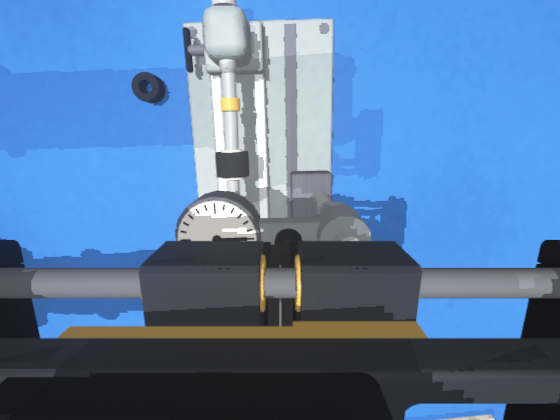

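View pics/s2.png

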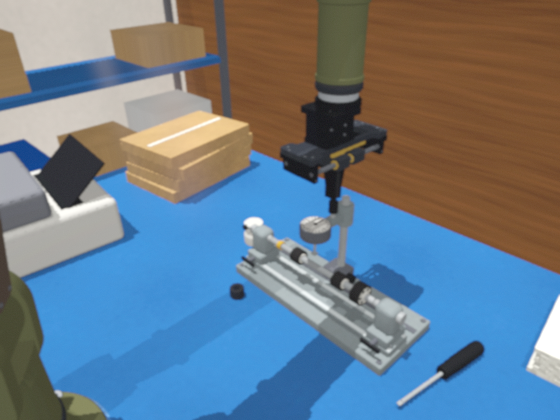

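Side view: slim closed fingertips stand straight above the knob with the knuckles well clear. Pushing down slowly.

Emit:
step_arm(
  increments=[0.4, 0.1, 0, 0, 0, 0, 0.3, 0, 0, 0, 0, 0, 0.2, 0, 0, 0, 0, 0, 0.2, 0, 0, 0, 0, 0, 0.2, 0, 0, 0, 0, 0, 0.2, 0, 0, 0, 0, 0, 0, 0, 0, 0, 0, 0],
)

```text
time: 4.78
position: [0.5664, -0.0705, 0.208]
tool_rot: [1.254, 1.179, -1.254]
ft_force: [-1.8, -0.1, 5.2]
grip_width: 0.005
```

Emit:
step_arm(
  increments=[0.2, 0, 0, 0, 0, 0, 0.2, 0, 0, 0, 0, 0, 0.2, 0, 0, 0, 0, 0, 0.2, 0, 0, 0, 0, 0, 0.2, 0, 0, 0, 0, 0, 0.2, 0, 0, 0, 0, 0, 0.2, 0, 0, 0, 0, 0, 0, 0, 0, 0, 0, 0],
)

```text
time: 5.78
position: [0.5663, -0.0705, 0.1937]
tool_rot: [1.254, 1.179, -1.254]
ft_force: [-1.3, -0.3, 4.1]
grip_width: 0.007
```

Run:
```python
from h import *
st()
im,P=snap("wrist","w3")
snap("side","s3")
a=cv2.imread("pics/s3.png")[170:290,260:400]; b=cv2.imread("pics/w3.png")[160:280,140:400]
cv2.imwrite("pics/c3.png",np.vstack([cv2.resize(a,(560,300)),cv2.resize(b,(560,260))]))
```

```text
t 5.78 pos [ 0.5663 -0.0705  0.1937] rot [ 1.254  1.179 -1.254] F [-1.34 -0.3   4.09] g 0.007
[[0.0, 0.998, -0.061], [-0.0, -0.061, -0.998], [-1.0, 0.0, 0.0]]
```

View pics/c3.png

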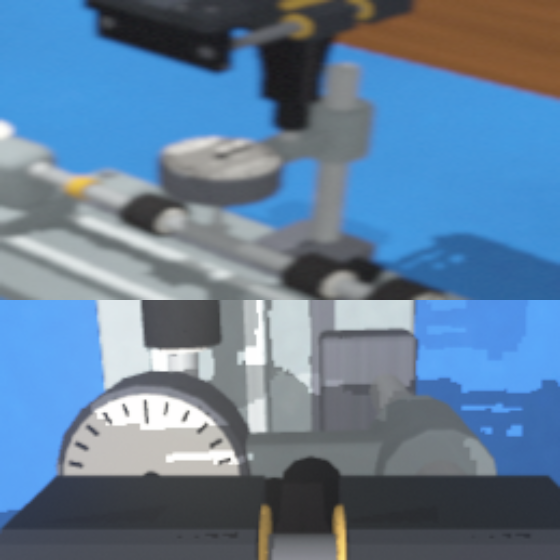

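The gauge has come down with the finger, which is still on the knob. Continuing to a knob-top height of about 0.185.

Emit:
step_arm(
  increments=[0.2, 0, 0, 0, 0, 0, 0.2, 0, 0, 0, 0, 0, 0.2, 0, 0, 0, 0, 0, 0.2, 0, 0, 0, 0, 0, 0, 0, 0, 0, 0, 0, 0, 0, 0, 0, 0, 0],
)

```text
time: 6.62
position: [0.5664, -0.0705, 0.1858]
tool_rot: [1.254, 1.179, -1.254]
ft_force: [-1.5, 0.4, 5.1]
grip_width: 0.006
```

Run:
```python
from h import *
st()
snap("top","t4")
a=cv2.imread("pics/t4.png")[150:260,240:430]
cv2.imwrite("pics/t4z.png",cv2.resize(a,None,fx=4,fy=4,interpolation=cv2.INTER_CUBIC))
```

```text
t 6.62 pos [ 0.5664 -0.0705  0.1858] rot [ 1.254  1.179 -1.254] F [-1.46  0.4   5.07] g 0.006
[[0.0, 0.998, -0.061], [-0.0, -0.061, -0.998], [-1.0, 0.0, 0.0]]
```

View pics/t4z.png

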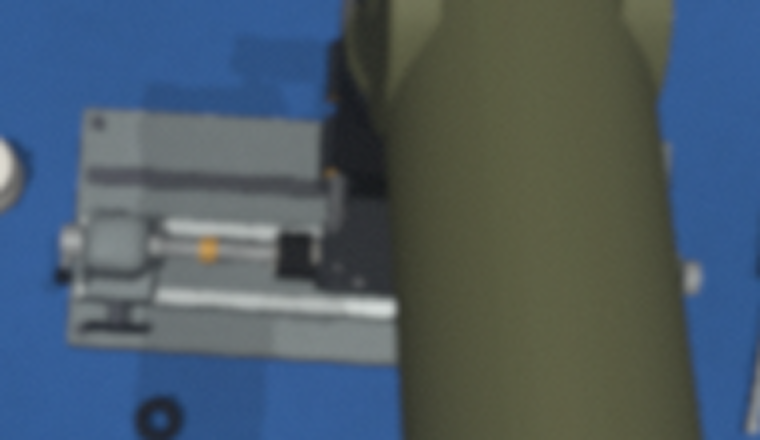

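Emit:
step_arm(
  increments=[-3, 0, 0, 0, 0, 0, -2, 0, 0, 0, 0, 0, 0, -1.43, 3.67, 0, 0, 0, 0, -1.43, 3.67, 0, 0, 0, 0, -1.43, 3.67, 0, 0, 0, 2, 0, 0, 0, 0, 0, 0, 0, 0, 0, 0, 0],
)

```text
time: 7.55
position: [0.5155, -0.1775, 0.2135]
tool_rot: [1.254, 1.183, -1.256]
ft_force: [-0.7, 0.2, 0.3]
grip_width: 0.006
```

Run:
```python
from h import *
st()
im,P=snap("wrist","w5")
print(proj(P,[.517,-.178,.11]))
for n in ["pulley_top","lift_knob","plunger_tip"]:
    for r in ctrl.spot_point("wrist",n)[:1]: print(n,round(r["score"],2),np.round(w("wrist",r["xyz"],P),4))
```

```text
t 7.55 pos [ 0.5155 -0.1775  0.2135] rot [ 1.254  1.183 -1.256] F [-0.74  0.24  0.34] g 0.006
[[-0.003, 0.998, -0.062], [0.002, -0.062, -0.998], [-1.0, -0.003, -0.002]]
(np.float64(283.5779608892495), np.float64(213.99758891898108))
lift_knob 0.84 [ 0.5699 -0.0675  0.1842]
```

View pics/w5.png

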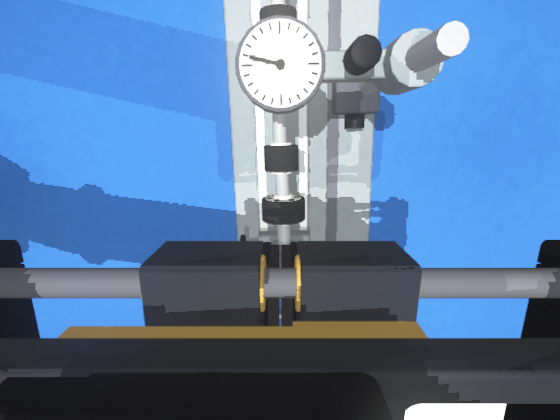

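Emit:
step_arm(
  increments=[4.5, -0.3, 0, 0, 0, 0, 4.5, -0.3, 0, 0, 0, 0, 0.7, 0, 0, 0, 0, 0, 0, 0, 0, 0, 0, 0],
)

```text
time: 8.25
position: [0.5118, -0.1771, 0.1197]
tool_rot: [1.254, 1.179, -1.253]
ft_force: [1.1, -0.3, 0.8]
grip_width: 0.003
```

```bash
cat >> h.py <<'E'
def needle(name):
    im,P=snap("wrist",name); im=im.astype(int)
    z=np.array([.5225,-.068,.165])
    # white disc
    m=((im.min(2)>170)).astype(np.uint8); m=cv2.morphologyEx(m,cv2.MORPH_CLOSE,np.ones((9,9),np.uint8))
    u,v=proj(P,z); n,l,s,c=cv2.connectedComponentsWithStats(m)
    k=[i for i in range(1,n) if s[i,4]>1500 and np.hypot(c[i][0]-u,c[i][1]-v)<45]
    if not k: print("no dial near",u,v); return
    k=k[0]; cs,_=cv2.findContours((l==k).astype(np.uint8),0,2); (cx,cy),(a,b),t=cv2.fitEllipse(max(cs,key=len))
    r=min(a,b)/2; yy,xx=np.mgrid[:420,:560]; d=np.hypot(xx-cx,yy-cy)
    q=(im.max(2)<110)&(d<.72*r)&(d>.2*r)
    ang=np.arctan2((yy-cy)[q].mean(),(xx-cx)[q].mean())%(2*np.pi)
    print("dial",round(cx),round(cy),round(r,1),"n",q.sum(),"angle",round(ang,3),"press mm",round(ang/.5,2))
E
python3 - <<'E'
from h import *
st(); needle("w6")
E
```

```text
t 8.25 pos [ 0.5118 -0.1771  0.1197] rot [ 1.254  1.179 -1.253] F [ 1.06 -0.26  0.76] g 0.003
[[0.001, 0.998, -0.06], [-0.0, -0.06, -0.998], [-1.0, 0.001, 0.0]]
dial 290 42 44.3 n 132 angle 4.75 press mm 9.5
```

View pics/w6.png

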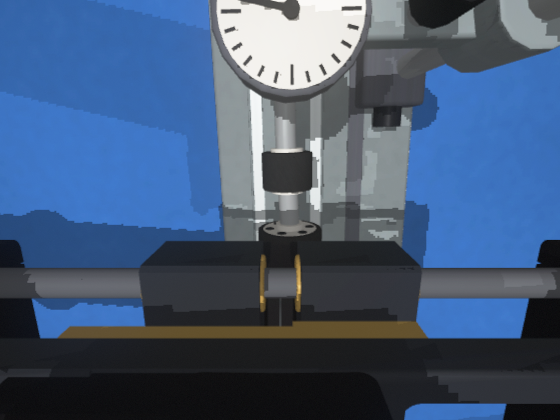

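The lower half of the dial is visible here. The pulley top (about 290,235) is just beyond the finger. Now feeling for contact.

Emit:
step_arm(
  increments=[0.6, -0.3, 0, 0, 0, 0, 0.2, 0, 0, 0, 0, 0, 0.05, 0, 0, 0, 0, 0, 0.05, 0, 0, 0, 0, 0, 0, 0, 0, 0, 0, 0],
)

```text
time: 8.93
position: [0.508, -0.1772, 0.1098]
tool_rot: [1.254, 1.179, -1.254]
ft_force: [0.2, -0.4, 1.9]
grip_width: 0.005
```

Emit:
step_arm(
  increments=[0.06, 0, 0, 0, 0, 0, 0, 0.2, 0, 0, 0, 0, 0, 0.2, 0, 0, 0, 0, 0, 0.2, 0, 0, 0, 0, 0, 0.2, 0, 0, 0, 0],
)

```text
time: 9.55
position: [0.5165, -0.1776, 0.1097]
tool_rot: [1.254, 1.179, -1.253]
ft_force: [-1.7, 0.1, 5.3]
grip_width: 0.006
```

```bash
cat >> h.py <<'E'
def needle2(name,h=.185,show=True):
    im,P=snap("wrist",name); im=im.astype(int)
    # needle via known centre: white blob circle fit from the lower rim
    m=((im.min(2)>150)).astype(np.uint8); m=cv2.morphologyEx(m,cv2.MORPH_CLOSE,np.ones((15,15),np.uint8))
    n,l,s,c=cv2.connectedComponentsWithStats(m[:130]); u,v=proj(P,[.5215,-.0675,.165])
    k=[i for i in range(1,n) if s[i,4]>1500 and np.hypot(c[i][0]-u,c[i][1]-max(v,30))<70]
    if not k: print("no dial",u,v); return
    k=max(k,key=lambda i:s[i,4])
    cs,_=cv2.findContours((l==k).astype(np.uint8),0,1); p=max(cs,key=len)[:,0].astype(float); p=p[p[:,1]>2]
    from scipy.optimize import least_squares
    q=least_squares(lambda x:np.hypot(p[:,0]-x[0],p[:,1]-x[1])-x[2],[u,v,60],loss="soft_l1").x
    cx,cy,r=q; yy,xx=np.mgrid[:420,:560]; d=np.hypot(xx-cx,yy-cy)
    k=(im.max(2)<110)&(d<.65*r)&(d>.2*r)
    ang=np.arctan2((yy-cy)[k].mean(),(xx-cx)[k].mean())%(2*np.pi) if k.any() else np.nan
    print("dial",np.round(q,1),"n",k.sum(),"angle",round(ang,3),"press",round(ang/.5,2))
    if show: cv2.imwrite("pics/"+name+"z.png",cv2.resize(im[:260,180:440,::-1].astype(np.uint8),None,fx=2,fy=2))
E
python3 - <<'E'
from h import *
st(); needle2("w7")
E
```

```text
t 9.55 pos [ 0.5165 -0.1776  0.1097] rot [ 1.254  1.179 -1.253] F [-1.67  0.06  5.29] g 0.006
[[0.001, 0.998, -0.061], [-0.0, -0.061, -0.998], [-1.0, 0.001, 0.0]]
dial [280.7  18.7  81.2] n 127 angle 1.379 press 2.76
```

View pics/w7z.png

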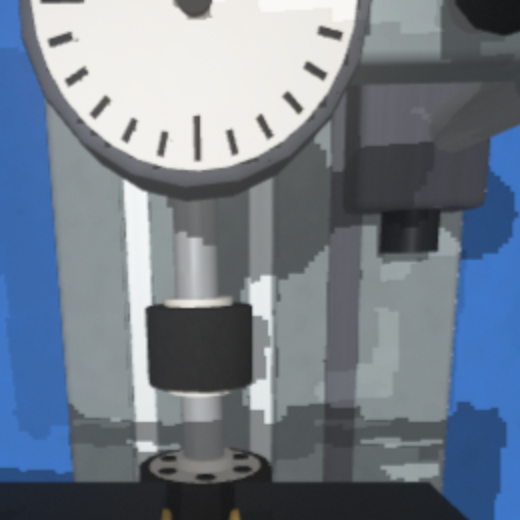

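The needle isn't visible in the lower half, so press is over 6.2 mm. The tangential reaction of 1.7 N says it grips. Finishing the stroke, then lifting to read.

Emit:
step_arm(
  increments=[0, 0.25, 0, 0, 0, 0, 0, 0.25, 0, 0, 0, 0, 0, 0.25, 0, 0, 0, 0, 0, 0.15, 0, 0, 0, 0, 0, 0, 0, 0, 0, 0, -1, 0, 0, 0, 0, 0, -4, -0.9, 0, 0, 0, 0, -4, -0.9, 0, 0, 0, 0, 0, 0, 0, 0, 0, 0, 0, 0, 0, 0, 0, 0],
)

```text
time: 10.85
position: [0.5063, -0.1772, 0.1984]
tool_rot: [1.254, 1.18, -1.255]
ft_force: [0.5, -0.4, 0.0]
grip_width: 0.011
```

Run:
```python
from h import *
st(); needle("w8")
im=cv2.imread("pics/w8.png"); cv2.imwrite("pics/w8z.png",cv2.resize(im[0:260,180:440],None,fx=2,fy=2))
```

```text
t 10.85 pos [ 0.5063 -0.1772  0.1984] rot [ 1.254  1.18  -1.255] F [ 0.45 -0.35  0.05] g 0.011
[[-0.001, 0.998, -0.061], [-0.0, -0.061, -0.998], [-1.0, -0.001, 0.0]]
dial 294 98 74.8 n 537 angle 0.758 press mm 1.52
```

View pics/w8z.png

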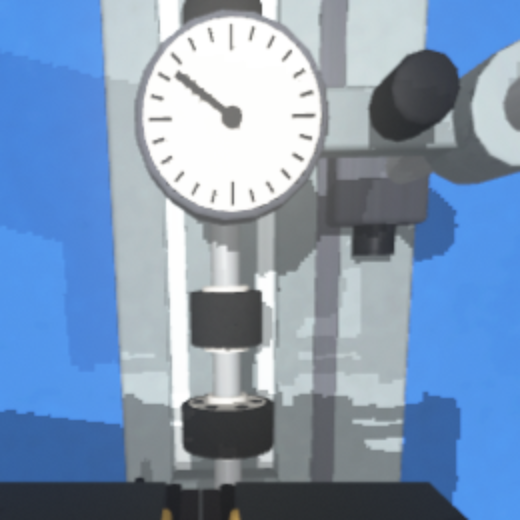

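Needle points up-left, from hub (232,117) to tip (178,74) in the crop. That is about 218°, so about 7.6 mm, up from 6.7 mm after a 17 mm rub. The shaft is now about at its high spot. I'll keep rolling the same way, down past the low spot.

Emit:
step_arm(
  increments=[4, 0, 0, 0, 0, 0, 4, 0, 0, 0, 0, 0, 0.7, 0, 0, 0, 0, 0, 0.2, 0, 0, 0, 0, 0, 0.1, 0, 0, 0, 0, 0, 0, 0.25, 0, 0, 0, 0, 0, 0.25, 0, 0, 0, 0, 0, 0.25, 0, 0, 0, 0, 0, 0.25, 0, 0, 0, 0, 0, 0.25, 0, 0, 0, 0, 0, 0.25, 0, 0, 0, 0, 0, 0.25, 0, 0, 0, 0],
)

```text
time: 12.4
position: [0.5252, -0.1783, 0.1096]
tool_rot: [1.254, 1.178, -1.253]
ft_force: [-0.5, -0.8, 4.8]
grip_width: 0.004
```

Emit:
step_arm(
  increments=[0, 0, 0, 0, 0, 0, -0.5, 0, 0, 0, 0, 0, 0, -0.9, 0, 0, 0, 0, 0, -0.9, 0, 0, 0, 0, 0.3, 0, 0, 0, 0, 0, 0.1, 0, 0, 0, 0, 0, 0.1, 0, 0, 0, 0, 0, 0, 0.25, 0, 0, 0, 0, 0, 0.25, 0, 0, 0, 0, 0, 0.25, 0, 0, 0, 0, 0, 0.25, 0, 0, 0, 0, 0, 0.25, 0, 0, 0, 0],
)

```text
time: 13.9
position: [0.52, -0.1777, 0.1097]
tool_rot: [1.254, 1.178, -1.252]
ft_force: [-0.0, -0.1, 5.6]
grip_width: 0.008
```

Run:
```python
from h import *
st(); needle2("w9")
```

```text
t 13.9 pos [ 0.52   -0.1777  0.1097] rot [ 1.254  1.178 -1.252] F [-0.04 -0.09  5.57] g 0.008
[[0.002, 0.998, -0.061], [-0.0, -0.061, -0.998], [-1.0, 0.002, 0.0]]
dial [269.3   3.2  83.1] n 297 angle 2.989 press 5.98
```

View pics/w9z.png

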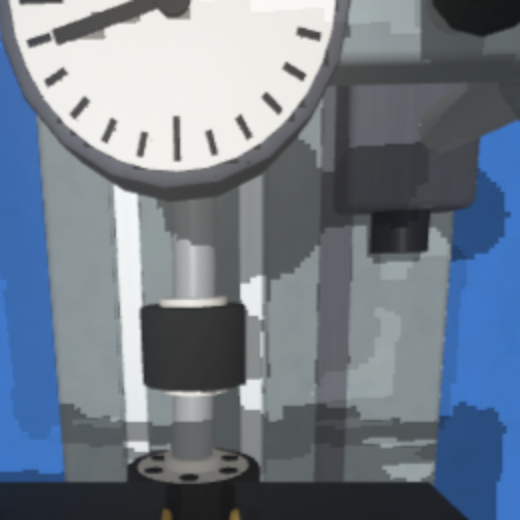

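The needle is swinging back: about 163°, or 5.7 mm, near mid-height after some 30 mm of rubbing, as expected. Continuing.

Emit:
step_arm(
  increments=[0, 0.25, 0, 0, 0, 0, 0, 0.25, 0, 0, 0, 0, 0, 0, 0, 0, 0, 0, -0.5, 0, 0, 0, 0, 0, 0, -0.9, 0, 0, 0, 0, 0, -0.9, 0, 0, 0, 0, 0.3, 0, 0, 0, 0, 0, 0.1, 0, 0, 0, 0, 0, 0.1, 0, 0, 0, 0, 0, 0, 0.25, 0, 0, 0, 0, 0, 0.25, 0, 0, 0, 0, 0, 0.25, 0, 0, 0, 0],
)

```text
time: 15.45
position: [0.5143, -0.1775, 0.1097]
tool_rot: [1.254, 1.178, -1.253]
ft_force: [-1.0, 1.0, 4.9]
grip_width: 0.003
```

Emit:
step_arm(
  increments=[0, 0.25, 0, 0, 0, 0, 0, 0.25, 0, 0, 0, 0, 0, 0.25, 0, 0, 0, 0, 0, 0.25, 0, 0, 0, 0, 0, 0, 0, 0, 0, 0],
)

```text
time: 16.08
position: [0.5245, -0.1779, 0.1095]
tool_rot: [1.255, 1.178, -1.252]
ft_force: [1.2, -0.3, 5.0]
grip_width: 0.006
```

Run:
```python
from h import *
st(); needle2("w10")
```

```text
t 16.07 pos [ 0.5245 -0.1779  0.1095] rot [ 1.255  1.178 -1.252] F [ 1.24 -0.28  5.03] g 0.006
[[0.002, 0.998, -0.061], [-0.0, -0.061, -0.998], [-1.0, 0.002, 0.0]]
dial [258.8  12.7  83.6] n 294 angle 2.019 press 4.04
```

View pics/w10z.png

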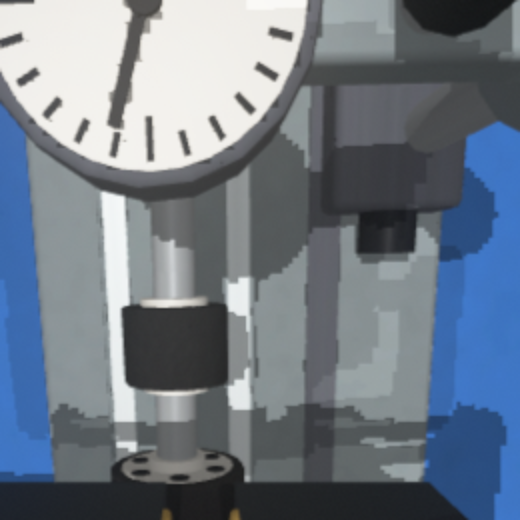

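Needle about one tick past straight down: about 104°, or 3.65 mm, so near the low spot. Another stroke past it.

Emit:
step_arm(
  increments=[-0.5, 0, 0, 0, 0, 0, 0, -0.9, 0, 0, 0, 0, 0, -0.9, 0, 0, 0, 0, 0.3, 0, 0, 0, 0, 0, 0.1, 0, 0, 0, 0, 0, 0.1, 0, 0, 0, 0, 0, 0, 0.2, 0, 0, 0, 0, 0, 0.2, 0, 0, 0, 0, 0, 0.2, 0, 0, 0, 0, 0, 0.1, 0, 0, 0, 0, 0, 0, 0, 0, 0, 0],
)

```text
time: 17.5
position: [0.5134, -0.1774, 0.1097]
tool_rot: [1.254, 1.178, -1.253]
ft_force: [-1.3, -0.0, 5.8]
grip_width: 0.003
```

Run:
```python
from h import *
st(); needle2("w11")
```

```text
t 17.5 pos [ 0.5134 -0.1774  0.1097] rot [ 1.254  1.178 -1.253] F [-1.34 -0.02  5.77] g 0.003
[[0.002, 0.998, -0.061], [-0.0, -0.061, -0.998], [-1.0, 0.002, 0.0]]
dial [291.    1.9  85. ] n 232 angle 1.887 press 3.77
```

View pics/w11z.png

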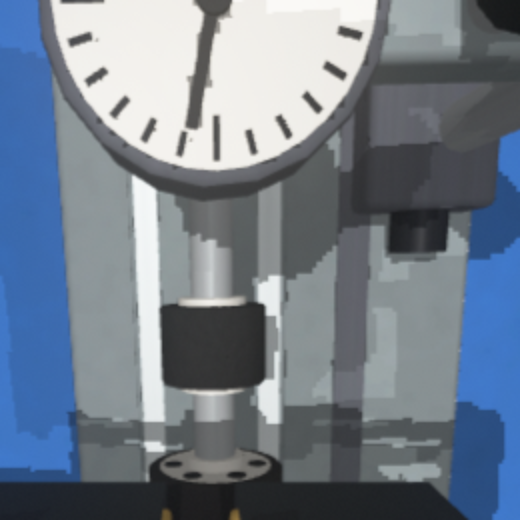

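Emit:
step_arm(
  increments=[0, 0.25, 0, 0, 0, 0, 0, 0.25, 0, 0, 0, 0, 0, 0.25, 0, 0, 0, 0, 0, 0.25, 0, 0, 0, 0, 0, 0, 0, 0, 0, 0],
)

```text
time: 18.18
position: [0.5235, -0.1778, 0.1096]
tool_rot: [1.255, 1.178, -1.252]
ft_force: [0.1, -0.0, 4.6]
grip_width: 0.004
```

Run:
```python
from h import *
st(); needle2("w12")
```

```text
t 18.18 pos [ 0.5235 -0.1778  0.1096] rot [ 1.255  1.178 -1.252] F [ 0.1  -0.04  4.63] g 0.004
[[0.002, 0.998, -0.06], [-0.0, -0.06, -0.998], [-1.0, 0.002, 0.0]]
dial [260.7  12.4  82.7] n 274 angle 2.079 press 4.16
```

View pics/w12z.png

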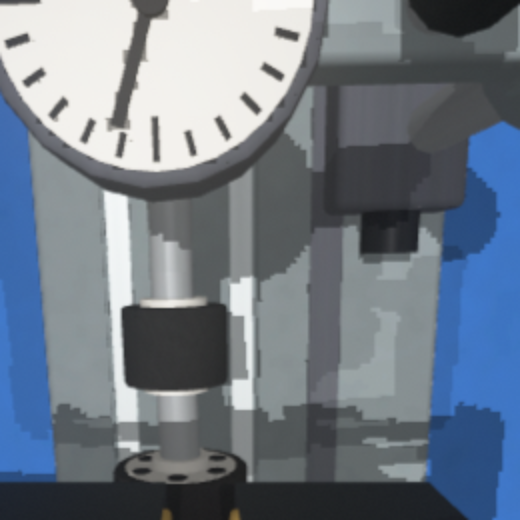

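The needle is rising again (about 107°, 3.73 mm after a minimum of 3.57 mm or less), so the low spot is passed. Three more strokes to the high spot.

Emit:
step_arm(
  increments=[-0.5, 0, 0, 0, 0, 0, 0, -0.9, 0, 0, 0, 0, 0, -0.9, 0, 0, 0, 0, 0.3, 0, 0, 0, 0, 0, 0.1, 0, 0, 0, 0, 0, 0.1, 0, 0, 0, 0, 0, 0, 0.3, 0, 0, 0, 0, 0, 0.3, 0, 0, 0, 0, 0, 0.3, 0, 0, 0, 0, 0, 0.3, 0, 0, 0, 0, 0, 0.3, 0, 0, 0, 0, 0, 0.3, 0, 0, 0, 0],
)

```text
time: 19.73
position: [0.5234, -0.1778, 0.1097]
tool_rot: [1.254, 1.179, -1.253]
ft_force: [-0.2, 0.2, 4.9]
grip_width: 0.002
```

Emit:
step_arm(
  increments=[-0.5, 0, 0, 0, 0, 0, 0, -0.9, 0, 0, 0, 0, 0, -0.9, 0, 0, 0, 0, 0.3, 0, 0, 0, 0, 0, 0.1, 0, 0, 0, 0, 0, 0.1, 0, 0, 0, 0, 0, 0, 0.3, 0, 0, 0, 0, 0, 0.3, 0, 0, 0, 0, 0, 0.3, 0, 0, 0, 0, 0, 0.3, 0, 0, 0, 0, 0, 0.3, 0, 0, 0, 0, 0, 0, 0, 0, 0, 0],
)

```text
time: 21.22
position: [0.5207, -0.1777, 0.1097]
tool_rot: [1.255, 1.178, -1.252]
ft_force: [-0.5, 0.8, 4.7]
grip_width: 0.002
```

Run:
```python
from h import *
st(); needle2("w13")
```

```text
t 21.23 pos [ 0.5207 -0.1777  0.1097] rot [ 1.255  1.178 -1.252] F [-0.48  0.84  4.73] g 0.002
[[0.002, 0.998, -0.061], [-0.0, -0.061, -0.998], [-1.0, 0.002, 0.0]]
dial [269.5  13.4  82.9] n 33 angle 1.634 press 3.27
```

View pics/w13z.png

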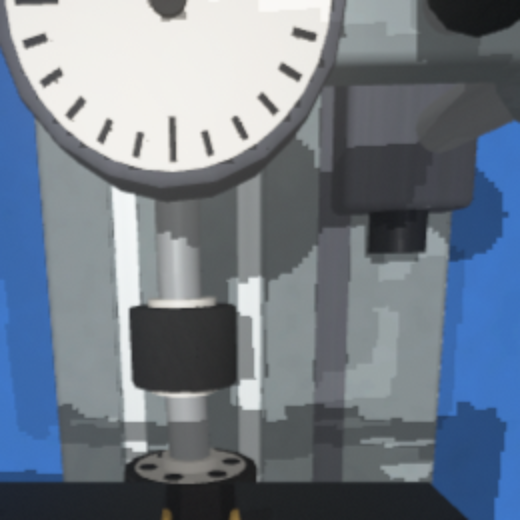

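Needle is in the upper half (over 6.3 mm). About 20 mm of rubbing remains, then lift and read.

Emit:
step_arm(
  increments=[0, 0.3, 0, 0, 0, 0, -0.5, 0, 0, 0, 0, 0, 0, -0.9, 0, 0, 0, 0, 0, -0.9, 0, 0, 0, 0, 0.3, 0, 0, 0, 0, 0, 0.1, 0, 0, 0, 0, 0, 0.1, 0, 0, 0, 0, 0, 0, 0.3, 0, 0, 0, 0, 0, 0.3, 0, 0, 0, 0, 0, 0.3, 0, 0, 0, 0, 0, 0.3, 0, 0, 0, 0, 0, 0.3, 0, 0, 0, 0],
)

```text
time: 22.78
position: [0.5204, -0.1777, 0.1097]
tool_rot: [1.254, 1.179, -1.253]
ft_force: [-1.4, 1.3, 5.3]
grip_width: 0.01
```

Emit:
step_arm(
  increments=[0, 0.2, 0, 0, 0, 0, 0, 0, 0, 0, 0, 0, -1, 0, 0, 0, 0, 0, -4.5, 0, 0, 0, 0, 0, -4.5, 0, 0, 0, 0, 0, 0, 0, 0, 0, 0, 0, 0, 0, 0, 0, 0, 0],
)

```text
time: 23.65
position: [0.5209, -0.178, 0.2086]
tool_rot: [1.254, 1.18, -1.255]
ft_force: [0.1, 0.4, -0.3]
grip_width: 0.002
```

Run:
```python
from h import *
st(); needle("w14")
im=cv2.imread("pics/w14.png"); cv2.imwrite("pics/w14z.png",cv2.resize(im[0:200,180:440],None,fx=3,fy=3,interpolation=cv2.INTER_CUBIC))
```

```text
t 23.65 pos [ 0.5209 -0.178   0.2086] rot [ 1.254  1.18  -1.255] F [ 0.14  0.38 -0.34] g 0.002
[[-0.001, 0.998, -0.061], [-0.0, -0.061, -0.998], [-1.0, -0.001, 0.0]]
dial 280 103 72.8 n 553 angle 0.976 press mm 1.95
```

View pics/w14z.png

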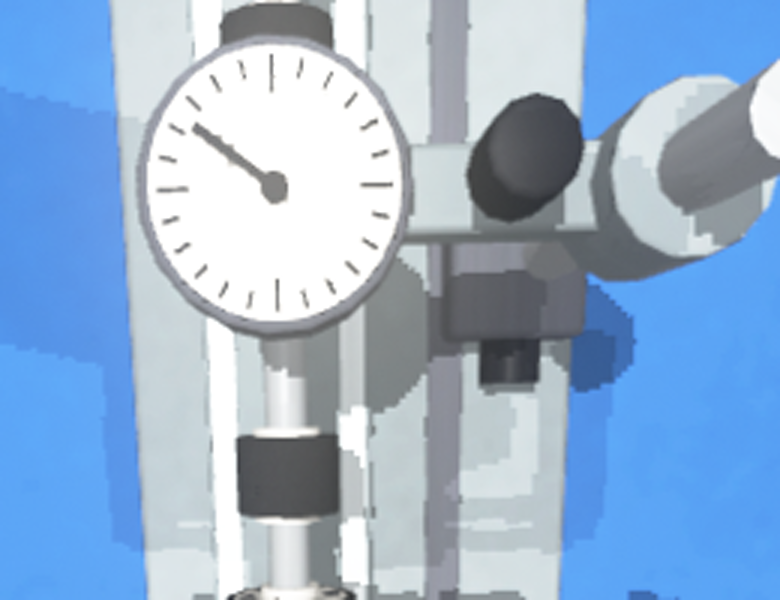

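Needle about 36° past left. I'll rectify the dial view to compare w5, w8 and w14 properly.

```bash
cat > r.py <<'E'
from h import *
def rect(name):
    im=cv2.imread("pics/%s.png"%name); 
    hsv=im.astype(int); m=(im.min(2)>150).astype(np.uint8)
    # seed region: component containing most of guess
    n,l,s,c=cv2.connectedComponentsWithStats(m)
    best=None
    for i in range(1,n):
        if s[i,4]<2000: continue
        cs,_=cv2.findContours((l==i).astype(np.uint8),0,1); h=cv2.convexHull(max(cs,key=cv2.contourArea))
        (cx,cy),(a,b),t=cv2.fitEllipse(h)
        fill=cv2.contourArea(h)/(np.pi*a*b/4)
        sol=s[i,4]/cv2.contourArea(h)
        if .97<fill<1.03 and sol>.8 and a/b>.8 and a<120: best=((cx,cy),(a,b),t,sol)
    print(name,best and np.round(np.hstack([best[0],best[1],best[2],best[3]]),2))
    if not best: return
    (cx,cy),(a,b),t,_=best; th=np.radians(t); U=np.array([[np.cos(th),-np.sin(th)],[np.sin(th),np.cos(th)]])
    A=U@np.diag([a/2,b/2])@U.T/200  # rect px -> img
    M=np.hstack([A,(np.array([cx,cy])-A@[210,210])[:,None]])
    o=cv2.warpAffine(im,M,(420,420),flags=cv2.INTER_CUBIC|cv2.WARP_INVERSE_MAP)
    cv2.imwrite("pics/%s_r.png"%name,o)
    g=o.max(2); yy,xx=np.mgrid[:420,:420]; d=np.hypot(xx-210,yy-210)
    hb=(g<110)&(d<45); hx,hy=xx[hb].mean(),yy[hb].mean()
    k=(g<120)&(d<135)&(d>50); print(" hub",round(hx),round(hy),"needle deg",round(np.degrees(np.arctan2((yy-210)[k].mean(),(xx-210)[k].mean()))%360,1), k.sum())
    # ticks at left/right/top/bottom
    k=(g<140)&(d>150)&(d<185); ta=np.degrees(np.arctan2(yy-210,xx-210))[k]%360
    hh=np.round(ta).astype(int)%360; print(" ticks",[ (i) for i in range(360) if (hh==i).sum()>=15 and (hh==i).sum()==max((hh==(i+j)%360).sum() for j in range(-4,5))])
import sys
for n in sys.argv[1:]: rect(n)
E
python3 r.py w1 w5 w8 w14
```

```text
w1 None
w5 None
w8 None
w14 None
```

```bash
sed -i 's/        if .97<fill/        print(n,i,round(cx),round(cy),round(a,1),round(b,1),round(fill,3),round(sol,2))\n        if .97<fill/' r.py; python3 r.py w8 w14
```

```text
17 1 285 43 113.0 380.6 0.584 0.74
17 2 367 26 43.3 107.8 0.711 0.8
17 9 366 159 47.8 99.7 0.783 0.9
w8 None
19 1 296 10 155.3 443.2 0.461 0.67
19 11 329 164 79.2 205.9 0.626 0.61
w14 None
```

Merged with the bright bed. I'll raise the threshold and erode to separate the dial.

```bash
sed -i 's/m=(im.min(2)>150).astype(np.uint8)/m=cv2.morphologyEx((im.min(2)>225).astype(np.uint8),cv2.MORPH_OPEN,np.ones((3,3),np.uint8))/; s/>=15 and/>=8 and/; s/s\[i,4\]<2000/s[i,4]<1200/' r.py; python3 r.py w1 w5 w8 w14
```

```text
18 7 516 325 26.6 154.2 0.414 1.04
18 8 258 150 55.8 57.0 0.984 0.92
18 17 446 413 29.6 87.1 0.573 1.08
w1 [257.5  150.44  55.81  57.01 144.96   0.92]
 hub 214 214 needle deg 359.5 545
 ticks []
18 4 280 63 82.3 89.5 0.995 0.92
18 17 455 413 38.2 103.4 0.471 1.07
w5 [2.7988e+02 6.2600e+01 8.2320e+01 8.9510e+01 1.5000e-01 9.2000e-01]r.py:24: RuntimeWarning: Mean of empty slice.
  hb=(g<110)&(d<45); hx,hy=xx[hb].mean(),yy[hb].mean()
  ret = ret.dtype.type(ret / rcount)
Traceback (most recent call last):
  File "r.py", line 30, in <module>
    for n in sys.argv[1:]: rect(n)
                           ~~~~^^^
  File "r.py", line 25, in rect
    k=(g<120)&(d<135)&(d>50); print(" hub",round(hx),round(hy),"needle deg",round(np.degrees(np.arctan2((yy-210)[k].mean(),(xx-210)[k].mean()))%360,1), k.sum())
                                           ~~~~~^^^^
ValueError: cannot convert float NaN to integer
```

```bash
sed -i 's/g<110/g<140/; s/g<120/g<150/;s/g<140)&(d>150/g<170)\&(d>150/' r.py; python3 r.py w5 w8 w14 2>&1 | grep -v "^[0-9]"; python3 -c "
import cv2,numpy as np
cv2.imwrite('pics/rr.png',np.hstack([cv2.imread('pics/w8_r.png'),cv2.imread('pics/w14_r.png')])[:, :800])"
```

```text
w5 [2.7988e+02 6.2600e+01 8.2320e+01 8.9510e+01 1.5000e-01 9.2000e-01]
 hub 204 215 needle deg 188.6 1055
 ticks [1, 16, 30, 45, 60, 74, 88, 103, 117, 132, 147, 162, 176, 192, 207, 222, 238, 253, 269, 284, 300, 315, 331, 346]
w8 [295.42  56.59  88.46  96.72   4.46   0.9 ]
 hub 205 212 needle deg 213.0 1251
 ticks [1, 16, 31, 45, 60, 74, 89, 103, 118, 132, 147, 162, 177, 192, 207, 222, 223, 238, 254, 269, 285, 300, 316, 331, 346]
w14 [271.02  60.37  84.41  91.98 177.24   0.92]
 hub 206 213 needle deg 211.6 970
 ticks [1, 16, 30, 45, 60, 74, 89, 103, 117, 132, 147, 161, 176, 191, 206, 222, 237, 253, 269, 284, 300, 315, 331, 346]
```

View pics/rr.png

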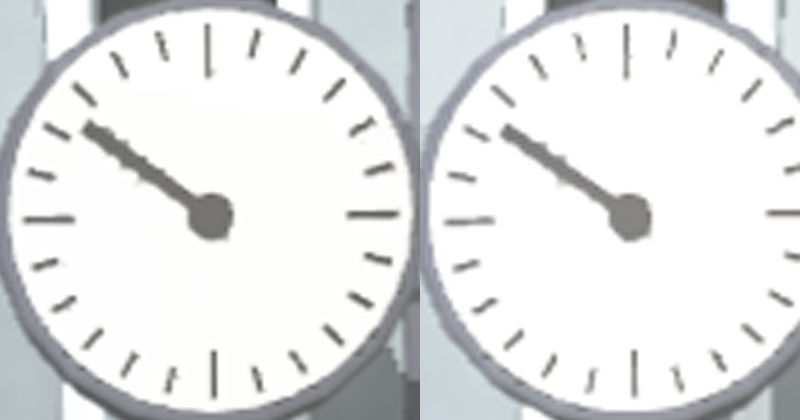

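Rectified readings: about 216° before and 214.4° now, i.e. a press of about 7.5 mm. The low spot read about 3.56 mm, so the top should be about 7.56 mm and the present state is within about 0.1 mm of it. The arm is clear at z 0.21. Handing in.

```bash
python3 - <<'E'
from h import *
st(); snap("wrist","w15"); print(ctrl.close_job())
E
python3 r.py w15|grep -v "^[0-9]"
```

```text
t 23.7 pos [ 0.5205 -0.1779  0.2079] rot [ 1.254  1.181 -1.255] F [-0.2   0.43 -0.55] g 0.006
[[-0.002, 0.998, -0.061], [0.0, -0.061, -0.998], [-1.0, -0.002, -0.0]]
the job is handed in; nothing more can be done
None
w15 [271.79  60.41  84.51  92.3  178.55   0.92]
 hub 205 213 needle deg 211.7 971
 ticks [1, 16, 30, 45, 60, 74, 88, 103, 117, 132, 147, 162, 176, 191, 207, 222, 237, 253, 269, 284, 300, 315, 330, 346]
```

I handed the job in at about 24 s with the shaft at its high spot, as near as the gauge shows, and the gripper clear of everything, about 10 cm above the pulley. No verdict was reported.

- **Gauge:** I pushed the lift knob down with closed fingertips to about 186 mm, and the plunger was pressed in about 6.7 mm.
- **Turning:** I rolled the shaft about one full turn, always the same way, with short rubs on the pulley at about 5 N. The gauge rose to about 7.55 mm, fell to a low of about 3.56 mm, then rose again.
- **Last checks:** The final needle reading is about 7.5 mm, roughly 0.1 mm below the expected peak of 7.56 mm and inside the 0.3 mm allowed. The needle did not move between the last two pictures.

**Needle readings:** My automatic needle readers gave wrong values on several frames (for example 1.5 and 1.95 mm, where the rectified pictures show about 7.5 mm). The figures above come from my reading of the pictures against the dial ticks, with the high-spot readings taken from the rectified views. The low-spot figures are less exact, because only half the dial showed. I did not measure the bystanders again at the end, but the arm never went near them.

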